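Shut a collage panel in the dust-tight drying box

ROBOT

A 7-joint arm with a two-finger parallel gripper is mounted at the origin on the work surface. World frame = base frame: x ahead of the robot, y to its left, z up, the work surface at z = 0. Lengths are in mm, angles in rad, forces in N, time in s.
With the tool pointing down it reaches from about 400 to 875 mm from the base axis. Payload 4.4 kg.
Tool frame: the origin (TCP) lies at the very end of the fingers, on their centre line; the grasp point (between the pads) lies 19 mm behind it; z points along the fingers, y is the line along which they close (so a half turn about z gives the same grasp; the last joint's range is limited). The gripper opens to 85 mm and grips with 20 to 120 N. Pads are 22 mm wide; open, the fingers measure 114 mm over their backs; the gripper's body (76 mm by 85 mm) begins 54 mm behind the grasp point. The pads swing forward as they close: fully open they stand 13 mm farther back than shut.
Start: joints at [1.233, 0.628, 0.038, 1.517, -0.027, 0.996, -0.02], TCP at [174.53, -626.145, 231.313] pointing down, gripper open.
Joint ranges: [-3.06, 3.06], [-0.37, 2.12], [-1.25, 1.32], [0.18, 2.47], [-1.1, 4.24], [0.23, 1.98], [-2.94, 2.94]. Speed limits (rad/s): [2.57, 2.57, 3.14, 3.14, 3.14, 3.14, 3.14].

INTERFACE

Orientations are given as [roll, pitch, yaw] about the fixed x, y, z axes, in that order (R = Rz(yaw) Ry(pitch) Rx(roll)).
In Python, from cell import ctrl gives the robot as it stands.
- The arm moves only by the tool step_arm, never from a script. Its argument "series" is a list that holds one entry, the list of rows, each a list of 7 numbers: the turn, a rotation vector about the tool's x, y, z as a fraction of full scale, then the shift along the tool's x, y, z as a fraction of full scale, then the closure, from 0 (fully open) to 1 (shut). In form: [[[ax, ay, az, tx, ty, tz, gripper], ...]]. A call has 1 to 12 rows; each row shifts and turns the commanded pose from where the row before left it, along the tool's axes as they then stand; what a row does not reach is not made up. Full scale, the value 1, is 150 mm for a shift and 45 degrees for a turn. A row lasts 1/10 s, in which the tool goes at most 50 mm and 8.59 degrees, less where a joint would pass 70% of its speed; a pose out of reach is approached as far as the arm can. A call with a number of a shift or a turn outside -1 to 1 is refused whole. A call with a gripper value outside its range is refused whole. The fingers move at their own pace and stop on an object; the grip force is fixed at half the most. Time passes only in rows, so rows that do not move let the fingers close. It gives the time, the measured TCP pose, the force, the opening and the grip force at its end, in the units of the state.
- ctrl.read_state(): the state, without advancing time (a new reading comes with each control period).
- ctrl.get_image(name): name is "scene" or "side" or "wrist"; returns a dict with "img" (384x512x3 uint8, red, green, blue), "fx", "fy", "cx", "cy" (pixels), "dist" ([k1, k2, p1, p2, k3] as OpenCV has them; the pictures are not rectified), "R" (3x3) and "t" (3): a world point X has camera coordinates R X + t. Camera axes: x right, y down, z forward; pixel columns grow to the right and rows downward; lengths in mm; the calibration is good to about 2 mm. A picture is of the moment at which its call begins. There is no depth.
- ctrl.finish_job(): hands the job in; it is judged then, once.
Trained networks look in a picture, given as the dict that the camera call returned (one of the last four; its "shot" number tells which), for a name from the list of things; names that differ only in an ending like _2 or _b are one class to them, and where a whole thing is asked for, a point or a joint stands for the part that bears it (a point fixed in the world has none). Each returns a list of dicts, best first, with "score" (0 to 1); they miss things now and then, are a little off and sometimes report something else, mostly with a low value. They report only what shows in the picture. A call takes as long as a camera call.
- ctrl.recognise(picture, thing): "centre" ([column, row] in pixels, amid what is visible of it).
The state is a dict: "clock": time; "qpos": joint angles; "qd": joint speeds; "tau": joint torques, N m; "eef_pos": TCP position; "tool_rot": TCP orientation; "force": force on the tool from outside, world axes, zero at the start; "torque": the same for the moment, N m; "width": finger opening in mm; "gripper_force": force on a finger pad.
Only numpy, scipy, OpenCV 4.12 (cv2) and the standard library are available. Lean on these libraries where they do the work, as an engineer would, in place of code of your own. Each camera call takes 0.05 s, during which the arm holds its last target. There are 200 camera calls.

TASK

Put the small wooden collage panel to dry: move it from the slotted plywood rack, where only its ends are free, into the drying box, where only its long sides will be (the grey mat is clear if you need to set it down and change your grip), and lay it flat, picture up, between the two wooden stops on the floor of the drying box. Swing the lid shut and turn its T-handle clockwise a full quarter turn so the latch draws the lid tight onto the gasket, and only then slide the black vent grip on the box's ledge level with the small upright dark steel marker. Leave everything else on the table where it stands.

Things in the scene. Friction and masses are not known exactly. Their poses are not given: they have to be found in the camera images.
- panel_center (a point): centre of the loose panel: a pale wooden block 60 (x) x 36 (y) x 30 (z) mm, 70 g or so, paper collage on top (+z). It starts in the rack, resting 6 mm above the table. Its two ends (across x, 60 mm apart) are free there; its long sides are covered.
- rack: plywood rack fixed to the table, origin at the centre of its underside; base 75 x 75 x 6 mm with two upright cheeks 50 mm long (x), 12 mm thick, their tops 48 mm above the table, 40 mm apart in y; the panel lies between them, long axis along the rack's x, overhanging 5 mm at each end
- mat: thin grey mat fixed to the table, 100 (x) x 130 (y) x 3 mm, origin at the centre of its underside; an empty place to set the panel down
- drybox: white steel drying box fixed to the table; origin under the centre of its chamber. Chamber 200 x 200 mm outside, 180 x 180 inside, floor 6 mm and rim 80 mm above the table (86 over the gasket). A ledge 90 mm wide, 50 mm high runs along its +y side (y 100 to 190 mm). The steel keeper of the latch sticks 16 mm in from the middle of the +y wall (y 74 to 90 mm, from 71 mm up). Lid hinged along the -y rim, open at the start.
- nest (a point): centre of the place for the panel, on the chamber's floor (15 mm from the box's centre towards -y); axes as the box. Two wooden stops, 12 mm thick (x), 30 mm wide (y), 39 mm high, stand 66 mm apart along x: the panel lies between them with its long axis along x, either way round; they cover its ends, its long sides are free (75 mm to the hinge-side wall).
- lid_hinge (a point): middle of the lid's hinge line, 105 mm from the box's centre towards -y, 86 mm above the table; its x axis runs along the hinge
- lid_edge (a point): middle of the lid's free edge, 211 mm from the hinge line; lid 206 mm (x) x 208 x 14 mm, 0.5 kg; its z axis is the outward normal of the lid's outer face (up when shut)
- lid (a joint): lid angle, rad: 0 drawn tight, about 0.03 resting loose on the springy gasket, 1.57 upright, 1.85 fully open; 1.6 to 1.74 at the start (stiff hinge, it stays there). A damper slows it: once pushed over to below about 0.8 it sinks shut by itself in about 2 s
- handle_grip (a point): centre of the T-handle's bar, a dark steel bar 80 x 14 mm, 18 mm high, long axis along this point's x; it stands on a stem on the lid's outer face, 155 mm from the hinge, bar centre 35 mm above that face
- handle (a joint): T-handle turn, rad: 0 to 0.2 at the start (bar parallel to the hinge), grows clockwise as seen from above the shut lid, stops at 1.6 (bar square to the hinge: latched; it stays). The latch arm under the lid catches the keeper only if turned after the lid is down; it takes up to about 0.3 N m and the lid sinks some 5 mm at the handle
- vent_top (a point): centre of the top of the black vent grip on the box's ledge: 20 mm (along the track) x 28 mm, 40 mm high above a 14 mm high track, top 105 mm above the table; the track runs along the box's x, at 150 mm from the box's centre towards +y
- vent (a joint): vent grip position, m: 0 at its end nearest the box's -x side, grows towards the box's +x, up to 0.12; 1.5 N of friction
- mark_top (a point): top of the small upright dark steel marker, a plate 4 mm thick (x), 16 mm wide, 22 mm high fixed on the ledge beside the track (31 mm farther to +y); axes as the box. The vent grip's centre must be level with it along x
- cup: white plastic cup, 84 mm across, 90 mm high; a bystander, origin under its centre
- spray: clear plastic bottle, 68 mm across, 170 mm high; a bystander, origin under its centre
- jar: glass jar with steel cap, 68 mm across, 85 mm high; a bystander, origin under its centre
- tape: cardboard tape roll lying flat, 90 mm across, 24 mm high; a bystander, origin under its centre
- brush: paint brush lying flat; a bystander
- stock: plain wooden block 100 x 70 x 40 mm; a bystander, origin under its centre
- tin: aluminium tin, 72 mm across, 100 mm high; a bystander, origin under its centre

How it is judged:
By the outcome, as a careful person would: the job done as asked, in the order asked, and still so for the second after the job is handed in, with the robot touching nothing.
It also fails if it takes over 72 s, if anything falls off the work surface, if the arm or the gripper's body presses on something with over 40 N, if the wrist force passes 120 N, or if a joint passes its speed limit or range.

## Working session

There is one attempt and no reset: what is moved stays moved. The work goes in short steps, Python scripts to look and compute and a tool call to move; the robot and the scene stay as the last step left them, time stands still between calls to the robot, and variables do not carry over. Pictures are saved under pics/ and viewed, at most 10 in all, crops included, and the job is handed in when it is done.

Besides the shell and the picture viewer there is one more tool, called after "Call:" as a command line: name --argument value ..., lists and objects as JSON in quotes. step_arm: Moves the arm, as the interface text tells. Shift numbers are shares of 150 mm and turn numbers shares of 45 degrees, none past 1 either way. Its arguments: {"type":"object","properties":{"series":{"type":"array","items":{"type":"array","items":{"type":"array","items":{"type":"number","minimum":-1,"maximum":1}}}}},"required":["series"]}

```bash
mkdir -p pics; ls; cat > h.py <<'E'
import numpy as np, cv2
from cell import ctrl
def shot(n,save=None):
    p=ctrl.get_image(n)
    if save: cv2.imwrite('pics/'+save,cv2.cvtColor(p['img'],cv2.COLOR_RGB2BGR))
    return p
def K(p): return np.array([[p['fx'],0,p['cx']],[0,p['fy'],p['cy']],[0,0,1.]])
def proj(p,X):
    r,_=cv2.Rodrigues(np.array(p['R'],float)); 
    return cv2.projectPoints(np.array(X,float).reshape(-1,1,3),r,np.array(p['t'],float),K(p),np.array(p['dist'],float))[0].reshape(-1,2)
def ray(p,uv):
    n=cv2.undistortPoints(np.array(uv,float).reshape(-1,1,2),K(p),np.array(p['dist'],float)).reshape(-1,2)
    R=np.array(p['R']);o=-R.T@np.array(p['t'])
    return o,np.c_[n,np.ones(len(n))]@R
def onz(p,uv,z):
    o,d=ray(p,uv); return o+d*((z-o[2])/d[:,2])[:,None]
E
python3 - <<'E'
from h import *
import cv2
ps={n:shot(n,n+'0.png') for n in('scene','side')}
a=np.hstack([ps['scene']['img'],ps['side']['img']])
for n,p in ps.items():
    print(n,'cam',np.round(-np.array(p['R']).T@np.array(p['t'])))
    for th in ['panel_center','rack','mat','drybox','nest','lid_edge','lid','handle_grip','vent_top','mark_top','cup','spray','jar','tape','stock','tin']:
        r=ctrl.recognise(p,th)
        print(th,[(np.round(x['centre']).tolist(),round(x['score'],2)) for x in r[:2]])
print(ctrl.read_state())
E
```

```text
pics
scene cam [1184.  -75. 1130.]
panel_center [([346.0, 214.0], 0.61)]
rack [([340.0, 218.0], 0.57), ([236.0, 207.0], 0.24)]
mat [([322.0, 186.0], 0.95)]
drybox [([234.0, 204.0], 0.8), ([346.0, 212.0], 0.4)]
nest [([234.0, 205.0], 0.57)]
lid_edge [([190.0, 186.0], 0.75), ([380.0, 154.0], 0.44)]
lid [([190.0, 189.0], 0.87)]
handle_grip [([175.0, 180.0], 0.5)]
vent_top [([187.0, 190.0], 0.57), ([276.0, 193.0], 0.44)]
mark_top [([278.0, 188.0], 0.63), ([121.0, 253.0], 0.43)]
cup [([382.0, 155.0], 0.98)]
spray [([263.0, 277.0], 0.9), ([231.0, 207.0], 0.41)]
jar [([304.0, 263.0], 0.87), ([158.0, 154.0], 0.31)]
tape [([126.0, 192.0], 0.61)]
stock [([157.0, 153.0], 0.74)]
tin [([120.0, 252.0], 0.59)]
side cam [-103.  692. 1173.]
panel_center [([183.0, 257.0], 0.71)]
rack [([202.0, 160.0], 0.24)]
mat [([223.0, 280.0], 0.7)]
drybox [([272.0, 176.0], 0.64)]
nest [([274.0, 175.0], 0.6), ([183.0, 257.0], 0.57)]
lid_edge [([292.0, 130.0], 0.82)]
lid [([294.0, 128.0], 0.72), ([273.0, 175.0], 0.68)]
handle_grip [([292.0, 123.0], 0.59), ([177.0, 260.0], 0.39)]
vent_top [([356.0, 157.0], 0.69)]
mar
[... 221 characters left out ...]
0.33)]
tin []
{'clock': 1.7, 'qpos': array([ 1.23318654,  0.62838643,  0.03849962,  1.51741415, -0.02699135,
        0.99627993, -0.01999518]), 'qd': array([-0.00134981, -0.00044838, -0.00018671, -0.00133445,  0.00128836,
        0.00013752, -0.00051663]), 'tau': array([ 6.11251653e-04, -5.63275623e+01,  1.22608904e+00, -1.93778872e+01,
        1.09974857e-02,  1.62725133e-03, -8.99895753e-06]), 'eef_pos': array([ 174.53649791, -626.14342018,  231.31767891]), 'tool_rot': array([ 3.14156286e+00, -3.02999847e-05,  2.71794289e-01]), 'force': array([ 0.1885554 ,  0.50913604, -0.54782636]), 'torque': array([ 0.04380008,  0.00919633, -0.01919463]), 'gripper_force': 0.0, 'width': 85.08758962692582}
```

```bash
python3 - <<'E'
import cv2
a=cv2.imread('pics/scene0.png')[120:300,100:420]; b=cv2.imread('pics/side0.png')[80:360,120:420]
cv2.imwrite('pics/a.png',cv2.resize(a,(800,450),interpolation=cv2.INTER_CUBIC))
cv2.imwrite('pics/b.png',cv2.resize(b,(640,597),interpolation=cv2.INTER_CUBIC))
E
```

```text
(no output)
```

View pics/a.png

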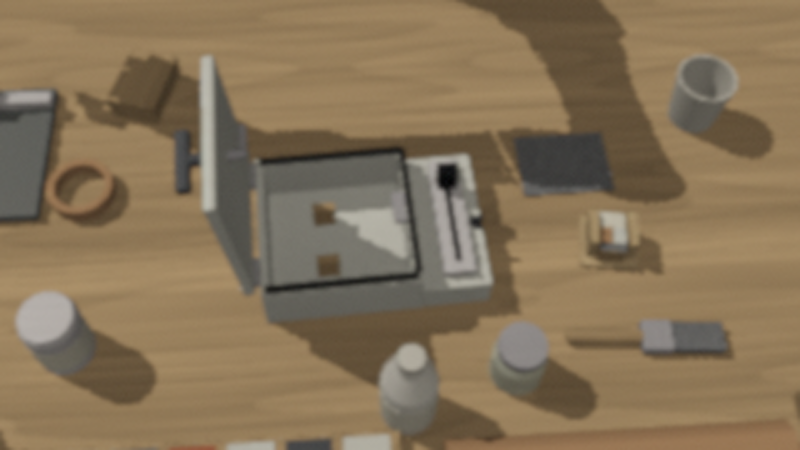

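View pics/b.png

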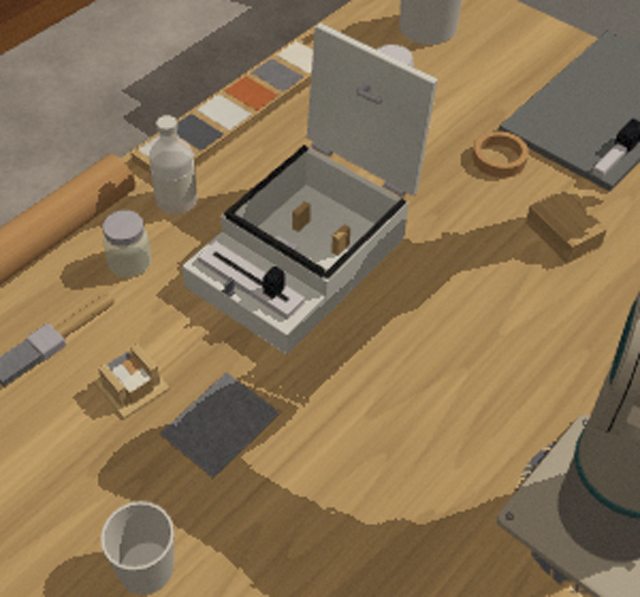

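```bash
cat >> h.py <<'E'
def Tz(x,y,a,L):
    c,s=np.cos(a),np.sin(a); L=np.atleast_2d(np.array(L,float)); return np.c_[x+c*L[:,0]-s*L[:,1],y+s*L[:,0]+c*L[:,1],L[:,2]]
E
python3 - <<'E'
from h import *
from scipy.optimize import least_squares as LS
S=ctrl.get_image('scene');D=ctrl.get_image('side')
s=lambda l:np.array(l,float)/2.5+[100,120]
d=lambda l:np.array(l,float)/(640/300)+[120,80]
# box
sg=s([(258,160),(404,150),(417,283),(265,290)]); Lg=[(-1,-1),(-1,1),(1,1),(1,-1)]
dg=d([(405,205),(325,272),(226,217),(308,150)])
sl=s([(471,154),(490,298)]); Ll=[(-100,190,50),(100,190,50)]
dl=d([(285,333),(184,262)])
def model(q):
    g=Tz(*q[:3],[(a*q[3],b*q[3],86) for a,b in Lg]); l=Tz(*q[:3],Ll)
    return [proj(S,g)-sg,proj(S,l)-sl,proj(D,g)-dg,proj(D,l)-dl]
f=lambda q:np.concatenate(model(q)).ravel()
r=LS(f,[500,-150,0,98],x_scale=[10,10,.1,10],loss='soft_l1');q=r.x
print('box',np.round(q,3));[print(np.round(m,1).tolist()) for m in model(q)]
# rack & panel
for nm,z,ss,dd in [('panel',36,(612,232),(132,374)),('cup',0,None,None)]:
    if ss: print(nm,onz(S,s([ss]),z),onz(D,d([dd]),z))
print('panelrec',onz(S,[(346,214)],36),onz(D,[(183,257)],36))
rb=s([(582,264),(641,266)]);print('rack front base (x+ side) z6',onz(S,rb,6))
db=d([(121,412),(166,382)]);print('rack side base',onz(D,db,6))
ms=s([(516,136),(603,133),(613,189),(525,194)]);print('mat',onz(S,ms,3).round());
md=d([(228,375),(278,412),(212,474),(162,428)]);print(onz(D,md,3).round())
print('vent',onz(S,s([(448,171)]),105),onz(D,d([(272,271)]),105))
print('mark',onz(S,s([(476,212)]),72),onz(D,d([(229,282)]),72))
for n,z,u,v in [('jar',85,(304,263),(179,193)),('spray',170,None,None)]:
    pass
print('hand',onz(S,s([(183,134),(182,190)]),200).round())
for n,c in [('cup',(382,155)),('spray',(263,277)),('jar',(304,263)),('tape',(126,192)),('stock',(157,153)),('tin',(120,252))]: print(n,onz(S,[c],45).round())
E
```

```text
box [ 5.74186e+02 -9.58680e+01  3.00000e-02  9.43060e+01]
[[0.3, -0.7], [-1.3, -0.7], [-0.4, -3.2], [-1.4, -1.1]]
[[-0.7, 0.3], [0.3, -4.8]]
[[-0.8, -2.3], [-0.6, 1.0], [-0.3, -2.7], [-0.6, -2.4]]
[[-1.1, 0.3], [-2.2, 0.3]]
panel [[592.70633093 269.24667031  36.        ]] [[581.89983454 269.61474409  36.        ]]
panelrec [[597.43086347 272.36667147  36.        ]] [[575.11627958 271.3474248   36.        ]]
rack front base (x+ side) z6 [[622.52431826 229.40842484   6.        ]
 [630.05234467 307.64504635   6.        ]]
rack side base [[564.95827682 309.57653112   6.        ]
 [555.04462016 235.91096137   6.        ]]
mat [[409. 170.   3.]
 [411. 298.   3.]
 [507. 294.   3.]
 [508. 169.   3.]]
[[501. 169.   3.]
 [409. 167.   3.]
 [409. 292.   3.]
 [507. 288.   3.]]
vent [[528.75868809  52.64348014 105.        ]] [[523.99937205  51.19197169 105.        ]]
mark [[572.67783409  86.9499925   72.        ]] [[574.85132643  86.81349506  72.        ]]
hand [[ 519. -270.  200.]
 [ 598. -267.  200.]]
cup [[368. 447.  45.]]
spray [[799. -18.  45.]]
jar [[763. 109.  45.]]
tape [[ 476. -457.   45.]]
stock [[ 314. -366.   45.]]
tin [[ 694. -450.   45.]]
```

```bash
cat >> h.py <<'E'
from scipy.spatial.transform import Rotation as Ro
def rows(targets,grip,start=None,vmax=45,wmax=8.4,rnd=3):
    """targets: list of (x,y,z,rpy); prints tool-frame rows"""
    st=ctrl.read_state(); p=np.array(st['eef_pos'] if start is None else start[0],float); R=Ro.from_euler('xyz',st['tool_rot'] if start is None else start[1])
    out=[]
    for t in targets:
        P=np.array(t[:3],float); Q=Ro.from_euler('xyz',t[3]); v=vmax if len(t)<5 else t[4]
        n=int(max(1,np.ceil(np.linalg.norm(P-p)/v),np.ceil(np.degrees((R.inv()*Q).magnitude())/wmax)))
        for i in range(n):
            k=n-i; w=(R.inv()*Q).as_rotvec()/k; s=R.inv().apply(P-p)/k
            a=np.round(np.degrees(w)/45,rnd); b=np.round(s/150,rnd)
            out.append([*a,*b,grip]); p=p+R.apply(b*150); R=R*Ro.from_rotvec(np.radians(a*45))
    print('['+',\n'.join('['+','.join('%g'%(x+0) for x in r)+']' for r in out)+']',len(out)); print('end',p.round(1),R.as_euler('xyz').round(3))
D=np.pi
E
python3 - <<'E'
from h import *
rows([(200,-600,400,(D,0,.27)),(370,-250,400,(D,0,.7)),(460,0,400,(D,0,1.1)),(588,255,250,(D,0,1.46))],0)
E
```

```text
[[0,0,0.001,0.053,-0.031,-0.281,0],
[0,0,0,0.053,-0.03,-0.281,0],
[0,0,0.001,0.052,-0.031,-0.281,0],
[0,0,0,0.052,-0.031,-0.282,0],
[0,0,-0.061,0.191,-0.216,0,0],
[0,0,-0.061,0.201,-0.207,0,0],
[0,0,-0.061,0.21,-0.197,0,0],
[0,0,-0.061,0.22,-0.187,0,0],
[0,0,-0.061,0.228,-0.176,0,0],
[0,0,-0.061,0.236,-0.165,0,0],
[0,0,-0.06,0.244,-0.153,0,0],
[0,0,-0.061,0.251,-0.141,0,0],
[0,0,-0.06,0.258,-0.13,0,0],
[0,0,-0.085,0.255,-0.148,0,0],
[0,0,-0.085,0.265,-0.131,0,0],
[0,0,-0.085,0.273,-0.113,0,0],
[0,0,-0.085,0.28,-0.094,0,0],
[0,0,-0.085,0.285,-0.075,0,0],
[0,0,-0.085,0.29,-0.056,0,0],
[0,0,-0.057,0.238,-0.001,0.125,0],
[0,0,-0.057,0.238,0.009,0.125,0],
[0,0,-0.057,0.237,0.02,0.125,0],
[0,0,-0.057,0.236,0.031,0.125,0],
[0,0,-0.057,0.234,0.041,0.125,0],
[0,0,-0.058,0.232,0.051,0.125,0],
[0,0,-0.057,0.229,0.062,0.125,0],
[0,0,-0.058,0.226,0.072,0.125,0]] 27
end [588. 255. 250.] [3.142 0.    1.46 ]
```

Call:
step_arm --series '[[[0, 0, 0, 0.053, -0.031, -0.281, 0], [0, 0, 0, 0.053, -0.03, -0.281, 0], [0, 0, 0, 0.052, -0.031, -0.281, 0], [0, 0, 0, 0.052, -0.031, -0.281, 0], [0, 0, -0.061, 0.191, -0.216, 0, 0], [0, 0, -0.061, 0.201, -0.207, 0, 0], [0, 0, -0.061, 0.21, -0.197, 0, 0], [0, 0, -0.061, 0.22, -0.187, 0, 0], [0, 0, -0.061, 0.228, -0.176, 0, 0], [0, 0, -0.061, 0.236, -0.165, 0, 0], [0, 0, -0.06, 0.244, -0.153, 0, 0], [0, 0, -0.061, 0.251, -0.141, 0, 0]]]'

```text
clock: 3.0
eef_pos: [351.1, -287.0, 400.2]
tool_rot: [3.141, -0.0, 0.656]
force: [1.4, 0.2, 0.3]
width: 85.1
gripper_force: 0.0
```

Call:
step_arm --series '[[[0, 0, -0.06, 0.258, -0.13, 0, 0], [0, 0, -0.085, 0.255, -0.148, 0, 0], [0, 0, -0.085, 0.265, -0.131, 0, 0], [0, 0, -0.085, 0.273, -0.113, 0, 0], [0, 0, -0.085, 0.28, -0.094, 0, 0], [0, 0, -0.085, 0.285, -0.075, 0, 0], [0, 0, -0.085, 0.29, -0.056, 0, 0], [0, 0, -0.057, 0.238, 0, 0.125, 0], [0, 0, -0.057, 0.238, 0.009, 0.125, 0], [0, 0, -0.057, 0.237, 0.02, 0.125, 0], [0, 0, -0.057, 0.236, 0.031, 0.125, 0], [0, 0, -0.057, 0.234, 0.041, 0.125, 0]]]'

```text
clock: 4.2
eef_pos: [539.7, 161.1, 305.5]
tool_rot: [3.141, 0.0, 1.327]
force: [1.3, -1.3, -0.4]
width: 85.5
gripper_force: 0.0
```

Call:
step_arm --series '[[[0, 0, -0.058, 0.232, 0.051, 0.125, 0], [0, 0, -0.057, 0.229, 0.062, 0.125, 0], [0, 0, -0.058, 0.226, 0.072, 0.125, 0], [0, 0, 0, 0, 0, 0, 0]]]'

```text
clock: 4.6
eef_pos: [585.7, 260.4, 246.5]
tool_rot: [-3.137, -0.002, 1.468]
force: [-1.5, 0.5, -0.9]
width: 85.5
gripper_force: 0.0
```

```bash
python3 - <<'E'
from h import *
p=shot('wrist','w1.png'); print('cam',-np.array(p['R']).T@np.array(p['t']), np.array(p['R']).round(2).tolist())
for t in ['panel_center','rack','mat']: 
    for r in ctrl.recognise(p,t)[:2]: print(t,r, onz(p,[r['centre']],36))
print(ctrl.read_state())
E
```

```text
cam [595.78191709 340.63999095 388.70077635] [[0.99, -0.1, -0.0], [-0.1, -0.94, 0.32], [-0.04, -0.32, -0.95]]
panel_center {'centre': [255.8, 153.3], 'score': 0.62} [[590.24880629 271.19516059  36.        ]]
rack {'centre': [251.3, 136.3], 'score': 0.72} [[586.74250327 293.60351004  36.        ]]
mat {'centre': [172.7, 183.4], 'score': 0.86} [[474.42438345 241.88733951  36.        ]]
mat {'centre': [223.4, 316.2], 'score': 0.67} [[511.21429725  10.87504262  36.        ]]
{'clock': 4.8, 'qpos': array([-0.14697456,  0.63930188, -0.52669665,  1.51502319,  0.3480051 ,
        1.08137778, -0.86309436]), 'qd': array([ 0.01331895, -0.01807928,  0.00233912,  0.0012846 , -0.00070202,
       -0.00224283,  0.00149188]), 'tau': array([-8.31470881e-01, -5.37531674e+01, -6.55924559e+00, -1.90470046e+01,
       -3.30560782e-02, -3.00294184e-02,  2.89573882e-04]), 'eef_pos': array([586.97871858, 254.35649681, 250.43837772]), 'tool_rot': array([3.14083632e+00, 8.33207011e-04, 1.46019315e+00]), 'force': array([-0.45030278,  0.74966726, -0.07014421]), 'torque': array([-0.00652137, -0.01959682, -0.05703024]), 'gripper_force': 0.0, 'width': 85.49802593592278}
```

View pics/w1.png

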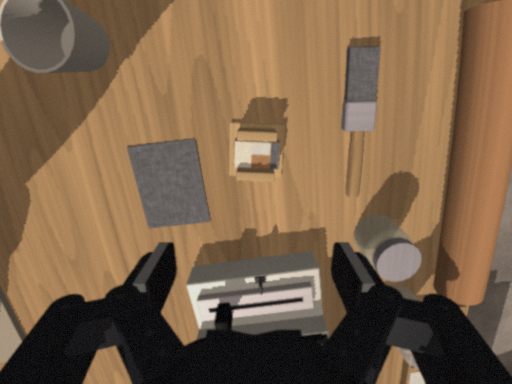

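```bash
python3 - <<'E'
from h import *
rows([(590,271,120,(D,0,1.46),40)],0)
E
```

```text
[[0,0,0,0.028,0.002,0.217,0],
[0,0,0,0.028,0.002,0.218,0],
[0,0.001,0,0.029,0.002,0.217,0],
[0.001,0,0,0.028,0.001,0.218,0]] 4
end [590.  271.  119.9] [-3.142  0.     1.46 ]
```

Call:
step_arm --series '[[[0, 0, 0, 0.028, 0.002, 0.217, 0], [0, 0, 0, 0.028, 0.002, 0.218, 0], [0, 0.001, 0, 0.029, 0.002, 0.217, 0], [0.001, 0, 0, 0.028, 0.001, 0.218, 0], [0, 0, 0, 0, 0, 0, 0], [0, 0, 0, 0, 0, 0, 0]]]'

```text
clock: 5.4
eef_pos: [590.2, 271.4, 120.6]
tool_rot: [3.141, -0.001, 1.46]
force: [0.2, -0.5, -0.1]
width: 85.2
gripper_force: 0.0
```

```bash
python3 - <<'E'
from h import *
p=shot('wrist','w2.png')
for t in ['panel_center']: 
    for r in ctrl.recognise(p,t)[:2]: print(t,r, onz(p,[r['centre']],36))
print(ctrl.read_state()['eef_pos'])
E
```

```text
panel_center {'centre': [249.7, 191.5], 'score': 0.57} [[588.5489257  273.86321172  36.        ]]
[591.19623434 272.33307391 122.06749384]
```

View pics/w2.png

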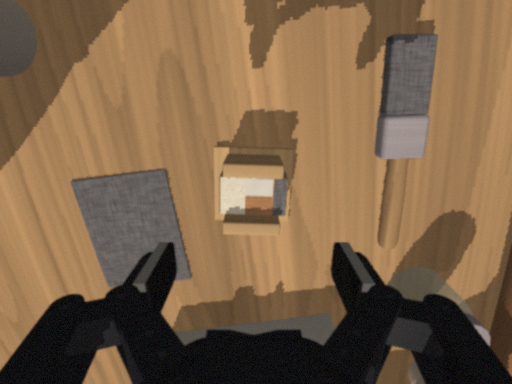

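```bash
python3 - <<'E'
from h import *
p=shot('wrist')
print(onz(p,[(222,177),(221,213),(289,179),(287,215),(255,195)],36).round(1))
print(onz(p,[(224,165),(285,166),(224,234),(279,234),(226,221),(279,223)],48).round(1))
print(ctrl.read_state()['eef_pos'],ctrl.read_state()['width'])
rows([(592.5,271,60,(D,0,1.45),30),(592.5,271,10,(D,0,1.45),20)],0)
E
```

```text
[[567.4 290.3  36. ]
 [561.6 256.9  36. ]
 [624.8 282.   36. ]
 [620.7 248.3  36. ]
 [594.  270.7  36. ]]
[[572.2 303.3  48. ]
 [621.1 297.   48. ]
 [563.3 241.8  48. ]
 [611.4 236.4  48. ]
 [566.8 254.   48. ]
 [612.2 247.   48. ]]
[591.16448115 272.41917486 122.04958734] 85.38305897986686
[[0.001,-0.001,0.004,-0.003,0.003,0.138,0],
[0.001,-0.001,0.005,-0.003,0.003,0.138,0],
[0.002,-0.001,0.004,-0.003,0.003,0.138,0],
[0,0,0,0,0,0.111,0],
[0,0,0,0,0,0.111,0],
[0,0,0,0,0,0.111,0]] 6
end [592.5 271.   10. ] [-3.141 -0.     1.45 ]
```

```bash
python3 - <<'E'
from h import *
p=shot('wrist')
st=ctrl.read_state(); R=Ro.from_euler('xyz',st['tool_rot'])
for dz in (0,-13,-26): print(dz,proj(p,st['eef_pos']+R.apply([(11,-42.5,dz),(-11,-42.5,dz),(11,42.5,dz),(-11,42.5,dz)])).round().tolist())
E
```

```text
0 [[177.0, 225.0], [180.0, 258.0], [325.0, 225.0], [322.0, 258.0]]
-13 [[171.0, 236.0], [175.0, 271.0], [331.0, 236.0], [327.0, 271.0]]
-26 [[163.0, 249.0], [168.0, 286.0], [338.0, 249.0], [333.0, 286.0]]
```

Call:
step_arm --series '[[[0, 0, 0.004, -0.005, 0.004, 0.138, 0], [0, 0, 0.005, -0.005, 0.004, 0.138, 0], [0, 0, 0.004, -0.005, 0.004, 0.138, 0], [0, 0, 0, 0, 0, 0.111, 0], [0, 0, 0, 0, 0, 0.111, 0], [0, 0, 0, 0, 0, 0.111, 0], [0, 0, 0, 0, 0, 0, 0]]]'

```text
clock: 6.3
eef_pos: [589.7, 269.2, 5.0]
tool_rot: [-3.138, 0.002, 1.452]
force: [-0.9, 0.4, -0.5]
width: 86.1
gripper_force: 0.0
```

Call:
step_arm --series '[[[0, 0, 0, 0, 0, 0, 0.2], [0, 0, 0, 0, 0, 0, 0.4], [0, 0, 0, 0, 0, 0, 0.6], [0, 0, 0, 0, 0, 0, 0.8], [0, 0, 0, 0, 0, 0, 1], [0, 0, 0, 0, 0, 0, 1], [0, 0, 0, 0, 0, 0, 1]]]'

```text
clock: 7.0
eef_pos: [591.9, 270.5, 8.5]
tool_rot: [3.141, -0.002, 1.451]
force: [0.1, 0.1, 6.3]
width: 58.7
gripper_force: 66.3
```

```bash
python3 - <<'E'
from h import *
print(ctrl.read_state()['eef_pos'],ctrl.read_state()['force'])
rows([(592,270.5,75,(D,0,1.45),25),(458,231,75,(D,0,1.571),40),(458,231,20,(D,0,1.571),25),(458,231,7,(D,0,1.571),7)],1)
E
```

```text
[591.86654539 270.52621966   8.49616448] [0.10104141 0.09475154 6.3305598 ]
[[0,-0.001,0.001,0,0,-0.148,1],
[0.001,-0.001,0,0,0.001,-0.148,1],
[0,0,0.001,0,0,-0.147,1],
[0,0,-0.039,-0.092,-0.214,0,1],
[0,0,-0.038,-0.086,-0.216,0,1],
[0,0,-0.039,-0.079,-0.219,0,1],
[0,0,-0.038,-0.072,-0.221,-0.001,1],
[0,0,0,0,0,0.122,1],
[0,0,0,0,0,0.123,1],
[0,0,0,0,0,0.122,1],
[0,0,0,0,0,0.043,1],
[0,0,0,0,0,0.044,1]] 12
end [458.1 231.1   7. ] [ 3.141 -0.     1.571]
```

Call:
step_arm --series '[[[0, 0, 0, 0, 0, -0.148, 1], [0, 0, 0, 0, 0, -0.148, 1], [0, 0, 0, 0, 0, -0.148, 1], [0, 0, -0.039, -0.092, -0.214, 0, 1], [0, 0, -0.038, -0.086, -0.216, 0, 1], [0, 0, -0.039, -0.079, -0.219, 0, 1], [0, 0, -0.038, -0.072, -0.221, 0, 1], [0, 0, 0, 0, 0, 0.122, 1], [0, 0, 0, 0, 0, 0.122, 1], [0, 0, 0, 0, 0, 0, 1]]]'

```text
clock: 8.0
eef_pos: [455.9, 229.4, 35.9]
tool_rot: [-3.138, 0.001, 1.573]
force: [-0.3, 0.1, -0.6]
width: 58.9
gripper_force: 65.6
```

```bash
python3 - <<'E'
from h import *
s=ctrl.read_state();print(s['eef_pos'],s['tool_rot'],s['force'],s['width'])
p=shot('wrist','w3.png'); D=shot('side','s3.png')
print(onz(p,proj(p,[(458,231,3)]),3))
E
```

```text
[455.91678634 229.37606888  35.94748041] [-3.13794183e+00  1.40797662e-03  1.57281822e+00] [-0.31263708  0.06482232 -0.60552749] 58.897085276754716
[[458. 231.   3.]]
```

View pics/w3.png

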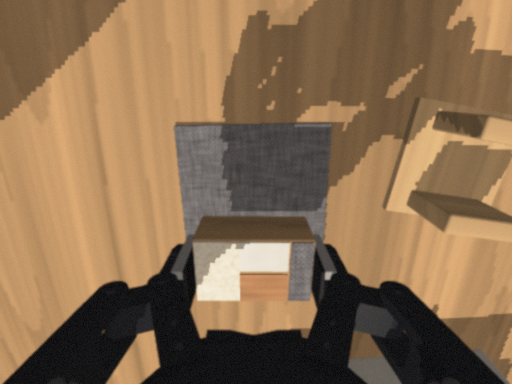

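Call:
step_arm --series '[[[0, 0, 0, 0, 0, 0.1, 1], [0, 0, 0, 0, 0, 0.06, 1], [0, 0, 0, 0, 0, 0.03, 1], [0, 0, 0, 0, 0, 0, 1], [0, 0, 0, 0, 0, 0, 1]]]'

```text
clock: 8.6
eef_pos: [457.4, 230.5, 9.2]
tool_rot: [-3.141, -0.001, 1.572]
force: [0.3, 0.6, -1.1]
width: 58.6
gripper_force: 65.6
```

Call:
step_arm --series '[[[0, 0, 0, 0, 0, 0.015, 1], [0, 0, 0, 0, 0, 0.01, 1], [0, 0, 0, 0, 0, 0, 1], [0, 0, 0, 0, 0, 0, 1]]]'

```text
clock: 9.0
eef_pos: [457.5, 230.4, 5.5]
tool_rot: [-3.141, -0.001, 1.572]
force: [-0.8, 0.2, 2.6]
width: 58.6
gripper_force: 65.7
```

Call:
step_arm --series '[[[0, 0, 0, 0, 0, 0, 0], [0, 0, 0, 0, 0, 0, 0], [0, 0, 0, 0, 0, 0, 0], [0, 0, 0, 0, 0, 0, 0], [0, 0, 0, 0, 0, -0.15, 0], [0, 0, 0, 0, 0, -0.2, 0], [0, 0, -0.18, 0, 0, -0.1, 0], [0, 0, -0.18, 0, 0, 0, 0], [0, 0, -0.18, 0, 0, 0, 0], [0, 0, -0.18, 0, 0, 0, 0], [0, 0, -0.18, 0, 0, 0, 0], [0, 0, -0.18, 0, 0, 0, 0]]]'

```text
clock: 10.2
eef_pos: [457.3, 230.1, 72.7]
tool_rot: [3.141, -0.001, 2.426]
force: [0.1, 1.1, -0.3]
width: 85.3
gripper_force: 0.0
```

Call:
step_arm --series '[[[0, 0, -0.18, 0, 0, 0, 0], [0, 0, -0.18, 0, 0, 0, 0], [0, 0, -0.18, 0, 0, 0, 0], [0, 0, -0.18, 0, 0, 0, 0], [0, 0, -0.2, 0, 0, 0, 0], [0, 0, 0, 0, 0, 0, 0], [0, 0, 0, 0, 0, 0, 0]]]'

```text
clock: 10.9
eef_pos: [457.3, 230.1, 72.5]
tool_rot: [3.141, -0.001, 3.132]
force: [0.3, 0.9, 0.5]
width: 85.6
gripper_force: 0.0
```

```bash
python3 - <<'E'
from h import *
s=ctrl.read_state();print(s['qpos'].round(2))
p=shot('wrist','w4.png')
for r in ctrl.recognise(p,'panel_center')[:2]: print(r, onz(p,[r['centre']],33))
rows([(457,230.5,30,(D,0,D),20),(457,230.5,9,(D,0,D),10)],0)
E
```

```text
[ 0.    0.83 -0.82  2.02  0.93  0.73  0.14]
{'centre': [253.6, 207.9], 'score': 0.73} [[451.51102521 228.99323575  33.        ]]
[[0,0,-0.003,0.001,0.001,0.095,0],
[0,0,-0.004,0.001,0,0.095,0],
[0.001,-0.001,-0.003,0,0.001,0.095,0],
[0,0,0,0,0,0.047,0],
[0,0,0,0,0,0.046,0],
[0,0,0,0,0,0.047,0]] 6
end [457.  230.6   8.9] [-3.141  0.     3.141]
```

Call:
step_arm --series '[[[0, 0, -0.003, 0, 0, 0.095, 0], [0, 0, -0.004, 0, 0, 0.095, 0], [0, 0, -0.003, 0, 0, 0.095, 0], [0, 0, 0, 0, 0, 0.047, 0], [0, 0, 0, 0, 0, 0.046, 0], [0, 0, 0, 0, 0, 0.047, 0.2], [0, 0, 0, 0, 0, 0, 0.5], [0, 0, 0, 0, 0, 0, 1], [0, 0, 0, 0, 0, 0, 1], [0, 0, 0, 0, 0, 0, 1], [0, 0, 0, 0, 0, 0, 1], [0, 0, 0, 0, 0, 0, 1]]]'

```text
clock: 12.2
eef_pos: [457.6, 230.7, 9.5]
tool_rot: [3.14, 0.0, -3.139]
force: [0.0, 0.7, 5.7]
width: 35.0
gripper_force: 61.3
```

```bash
python3 - <<'E'
from h import *
rows([(457,230.5,100,(D,0,D),30),(500,130,200,(D,0,D),40),(576,-111,200,(D,0,D+.03),40)],1)
E
```

```text
[[0,0,0.001,0.001,0,-0.151,1],
[0.001,0,0.001,0.001,0,-0.151,1],
[0,0,0.001,0.001,0,-0.151,1],
[0.001,0,0,0.001,-0.001,-0.151,1],
[0,0,0,-0.072,-0.167,-0.167,1],
[0,0,0,-0.072,-0.168,-0.166,1],
[0,0,0,-0.072,-0.167,-0.167,1],
[0,0,0,-0.071,-0.168,-0.166,1],
[0,0,-0.005,-0.072,-0.229,0,1],
[0,0,-0.006,-0.072,-0.23,0,1],
[0,0,-0.005,-0.07,-0.23,0,1],
[0,0,-0.006,-0.07,-0.23,0,1],
[0,0,-0.005,-0.068,-0.231,0,1],
[0,0,-0.006,-0.068,-0.231,0,1],
[0,0,-0.005,-0.066,-0.232,0,1]] 15
end [ 576. -111.  200.] [-3.141  0.    -3.112]
```

Call:
step_arm --series '[[[0, 0, 0, 0, 0, -0.15, 1], [0, 0, 0, 0, 0, -0.15, 1], [0, 0, 0, 0, 0, -0.15, 1], [0, 0, 0, 0, 0, -0.15, 1], [0, 0, 0, -0.072, -0.167, -0.167, 1], [0, 0, 0, -0.072, -0.168, -0.166, 1], [0, 0, 0, -0.072, -0.167, -0.167, 1], [0, 0, 0, -0.071, -0.168, -0.166, 1], [0, 0, -0.005, -0.072, -0.229, 0, 1], [0, 0, -0.006, -0.072, -0.23, 0, 1], [0, 0, -0.005, -0.07, -0.23, 0, 1], [0, 0, -0.006, -0.07, -0.23, 0, 1]]]'

```text
clock: 13.4
eef_pos: [544.3, -9.6, 198.3]
tool_rot: [3.141, -0.001, -3.122]
force: [1.4, -0.2, -1.3]
width: 34.9
gripper_force: 60.6
```

Call:
step_arm --series '[[[0, 0, -0.005, -0.068, -0.231, 0, 1], [0, 0, -0.006, -0.068, -0.231, 0, 1], [0, 0, -0.005, -0.066, -0.232, 0, 1], [0, 0, 0, 0, 0, 0, 1], [0, 0, 0, 0, 0, 0, 1], [0, 0, 0, 0, 0, 0, 1]]]'

```text
clock: 14.0
eef_pos: [576.7, -109.9, 198.3]
tool_rot: [3.14, -0.001, -3.108]
force: [0.4, 0.8, -1.6]
width: 34.5
gripper_force: 60.5
```

```bash
python3 - <<'E'
from h import *
s=ctrl.read_state();print(s['qpos'].round(2),s['eef_pos'],s['tool_rot'],s['width'])
p=shot('wrist','w5.png')
cv2.imwrite('pics/w5b.png',cv2.resize(cv2.imread('pics/w5.png'),(800,600),interpolation=cv2.INTER_CUBIC))
for z in (6,45): print(z,proj(p,Tz(576,-96,.03,[(-33,-30,z),(-33,0,z),(33,-30,z),(33,0,z),(-33,-15,z),(33,-15,z)])).round().tolist())
E
```

```text
[ 0.73  0.78 -1.03  1.72  0.74  1.09  1.07] [ 576.73197917 -109.88082165  198.34350567] [ 3.13992127e+00 -1.17006344e-03 -3.10785984e+00] 34.482437073292786
6 [[241.0, 138.0], [266.0, 138.0], [241.0, 190.0], [265.0, 190.0], [253.0, 138.0], [253.0, 190.0]]
45 [[240.0, 143.0], [267.0, 143.0], [240.0, 201.0], [266.0, 201.0], [253.0, 143.0], [253.0, 201.0]]
```

View pics/w5b.png

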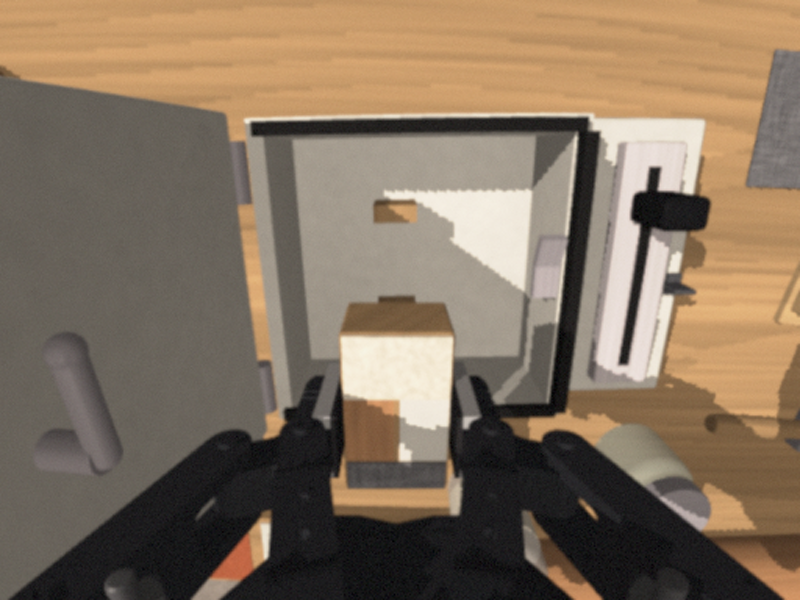

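```bash
python3 - <<'E'
from h import *
p=shot('wrist');s=ctrl.read_state();print(s['eef_pos'])
u=np.array([(342,336),(453,336),(346,487),(447,487)])/1.5625
a=onz(p,u,198.3+23.5);print(a.round(1),a.mean(0))
print('stop1 top',onz(p,np.array([(374,201),(418,201),(374,222),(418,222)])/1.5625,45).round(1))
print('vent',onz(p,np.array([(636,193),(706,198),(709,228),(634,223)])/1.5625,105).round(1))
print('mark',onz(p,np.array([(664,283),(692,290)])/1.5625,72).round(1))
g=np.array([(247,121),(592,119),(556,413)])/1.5625
print('gasket corners',onz(p,g,86).round(1))
rows([(576,-111,110,(D,0,D+.03),30),(576,-111,55,(D,0,D+.03),28)],1)
E
```

```text
[ 576.94089423 -109.61070216  198.59690445]
[[ 549.1 -128.4  221.8]
 [ 548.   -94.9  221.8]
 [ 606.7 -127.5  221.8]
 [ 605.5  -92.3  221.8]] [ 577.31539917 -110.75341368  221.8       ]
stop1 top [[ 528.5 -127.2   45. ]
 [ 527.5  -97.4   45. ]
 [ 542.8 -127.    45. ]
 [ 541.7  -96.7   45. ]]
vent [[511.7  18.2 105. ]
 [512.4  59.  105. ]
 [528.9  65.1 105. ]
 [528.1  20.4 105. ]]
mark [[571.6  68.4  72. ]
 [575.8  89.4  72. ]]
gasket corners [[ 481.9 -197.1   86. ]
 [ 473.7   -4.6   86. ]
 [ 664.6    4.2   86. ]]
[[0,0,0.002,0.002,-0.003,0.197,1],
[0.001,0,0.002,0.002,-0.003,0.197,1],
[0,-0.001,0.002,0.002,-0.004,0.197,1],
[0,0,0,0,0,0.183,1],
[0,0,0,0,0,0.183,1]] 5
end [ 576. -111.   55.] [ 3.141  0.    -3.112]
```

```bash
python3 - <<'E'
from h import *
rows([(574.6,-111,110,(D,0,D+.037),30),(574.6,-111,68,(D,0,D+.037),22)],1)
E
```

```text
[[0,0,-0.001,0.005,-0.003,0.197,1],
[0.001,0,-0.001,0.005,-0.003,0.197,1],
[0,-0.001,-0.001,0.005,-0.003,0.197,1],
[0,0,0,0,0,0.14,1],
[0,0,0,0.001,0,0.14,1]] 5
end [ 574.5 -111.    67.9] [ 3.141  0.    -3.105]
```

Call:
step_arm --series '[[[0, 0, -0.001, 0.005, -0.003, 0.197, 1], [0, 0, -0.001, 0.005, -0.003, 0.197, 1], [0, 0, -0.001, 0.005, -0.003, 0.197, 1], [0, 0, 0, 0, 0, 0.14, 1], [0, 0, 0, 0, 0, 0.14, 1], [0, 0, 0, 0, 0, 0, 1], [0, 0, 0, 0, 0, 0, 1], [0, 0, 0, 0, 0, 0, 1]]]'

```text
clock: 14.9
eef_pos: [575.9, -111.7, 69.2]
tool_rot: [3.141, 0.002, -3.106]
force: [0.1, -0.0, -0.3]
width: 34.9
gripper_force: 60.5
```

```bash
python3 - <<'E'
from h import *
s=ctrl.read_state();print(s['eef_pos'],s['tool_rot'])
p=shot('wrist','w6.png'); 
cv2.imwrite('pics/w6b.png',cv2.resize(cv2.imread('pics/w6.png')[110:330,120:400],(763,600),interpolation=cv2.INTER_CUBIC))
E
```

```text
[ 575.90060511 -111.68639246   69.20904962] [ 3.14065153e+00  1.54401016e-03 -3.10633318e+00]
```

View pics/w6b.png

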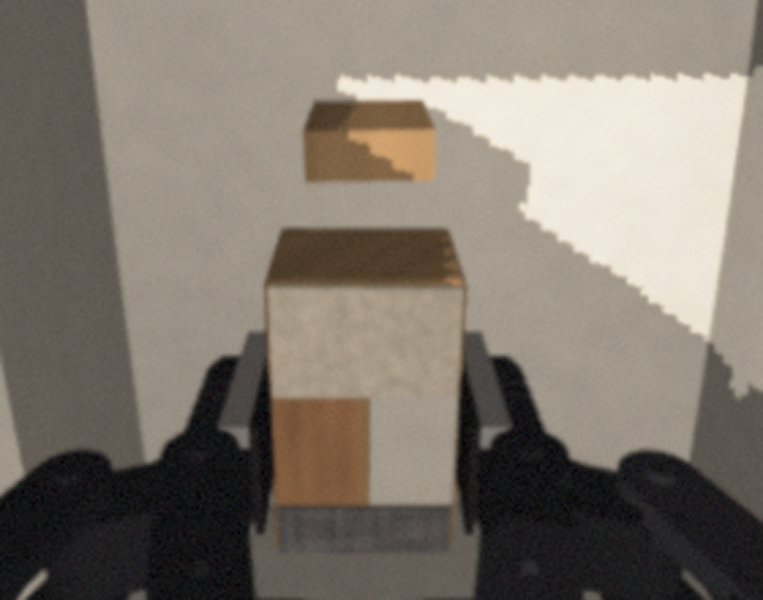

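```bash
python3 - <<'E'
from h import *
p=shot('wrist');s=ctrl.read_state();print(s['eef_pos'])
c=lambda l:np.array(l,float)/[2.725,2.727]+[120,110]
a=onz(p,c([(304,130),(434,130),(304,182),(436,182)]),45);print('stop',a.round(1),a.mean(0).round(1))
zt=s['eef_pos'][2]+23.5
a=onz(p,c([(267,286),(465,286),(279,552),(452,552)]),zt);print('panel',a.round(1),a.mean(0).round(1))
E
```

```text
[ 575.81707689 -112.16718365   69.16032732]
stop [[ 530.9 -128.4   45. ]
 [ 529.9  -99.1   45. ]
 [ 543.1 -128.3   45. ]
 [ 542.1  -97.8   45. ]] [ 536.5 -113.4   45. ]
panel [[ 548.  -131.1   92.7]
 [ 546.8  -96.9   92.7]
 [ 606.1 -129.3   92.7]
 [ 605.   -94.7   92.7]] [ 576.5 -113.    92.7]
```

Call:
step_arm --series '[[[0, 0, 0, 0.007, 0.006, 0, 1], [0, 0, 0, 0, 0, 0.08, 1], [0, 0, 0, 0, 0, 0.08, 1], [0, 0, 0, 0, 0, 0.08, 1], [0, 0, 0, 0, 0, 0.06, 1], [0, 0, 0, 0, 0, 0.03, 1], [0, 0, 0, 0, 0, 0, 1], [0, 0, 0, 0, 0, 0, 1]]]'

```text
clock: 15.8
eef_pos: [574.0, -111.2, 18.4]
tool_rot: [3.14, -0.0, -3.107]
force: [0.5, -0.6, -0.3]
width: 34.9
gripper_force: 60.5
```

No contact with the stops; last bit down.

Call:
step_arm --series '[[[0, 0, 0, 0, 0, 0.015, 1], [0, 0, 0, 0, 0, 0.015, 1], [0, 0, 0, 0, 0, 0.008, 1], [0, 0, 0, 0, 0, 0, 1], [0, 0, 0, 0, 0, 0, 1]]]'

```text
clock: 16.3
eef_pos: [573.9, -111.4, 12.7]
tool_rot: [3.141, -0.001, -3.107]
force: [0.2, -0.6, -1.2]
width: 35.1
gripper_force: 60.7
```

```bash
python3 - <<'E'
from h import *
a=(D,0,D+.037)
rows([(574,-111,60,a,16),(574,-111,120,a,30)],0)
rows([(574,-100,380,a,42),(503,-300,380,a,42),(503,-300,268,a,40)],1,start=((574,-111,120),a))
E
```

```text
[[0,0,-0.001,0,0.001,-0.105,0],
[0.001,0,-0.001,0,0.001,-0.105,0],
[0,-0.001,-0.001,-0.001,0.001,-0.106,0],
[0,0,0,0,0,-0.2,0],
[0,0,0,0,0,-0.2,0]] 5
end [ 574.  -111.   120.1] [ 3.141  0.    -3.105]
[[0,0,0,0,0.01,-0.248,1],
[0,0,0,0,0.011,-0.248,1],
[0,0,0,-0.001,0.01,-0.247,1],
[0,0,0,0,0.011,-0.248,1],
[0,0,0,-0.001,0.01,-0.247,1],
[0,0,0,0,0.011,-0.248,1],
[0,0,0,-0.001,0.01,-0.247,1],
[0,0,0,0.087,-0.219,0,1],
[0,0,0,0.087,-0.219,0,1],
[0,0,0,0.087,-0.219,0,1],
[0,0,0,0.087,-0.219,0,1],
[0,0,0,0.087,-0.219,0,1],
[0,0,0,0.088,-0.22,0,1],
[0,0,0,0,0,0.249,1],
[0,0,0,0,0,0.249,1],
[0,0,0,0,0,0.248,1]] 16
end [ 502.9 -300.1  268. ] [ 3.142  0.    -3.105]
```

Call:
step_arm --series '[[[0, 0, 0, 0, 0, 0, 0], [0, 0, 0, 0, 0, 0, 0], [0, 0, 0, 0, 0, 0, 0], [0, 0, 0, 0, 0, 0, 0], [0, 0, 0, 0, 0, -0.1, 0], [0, 0, 0, 0, 0, -0.15, 0], [0, 0, 0, 0, 0, -0.2, 0], [0, 0, 0, 0, 0, -0.27, 0]]]'

```text
clock: 17.1
eef_pos: [572.8, -112.0, 121.6]
tool_rot: [3.141, -0.003, -3.107]
force: [1.0, -0.2, -0.5]
width: 85.6
gripper_force: 0.0
```

```bash
python3 - <<'E'
from h import *
p=shot('wrist','w7.png')
cv2.imwrite('pics/w7b.png',cv2.imread('pics/w7.png'))
for n in ['panel_center']:
    for r in ctrl.recognise(p,n)[:1]: print(r,onz(p,[r['centre']],36))
print(proj(p,Tz(575,-112,.037,[(-30,-18,36),(-30,18,36),(30,-18,36),(30,18,36)])).round())
E
```

```text
{'centre': [254.7, 188.7], 'score': 0.59} [[ 567.92818169 -112.40056472   36.        ]]
[[234. 163.]
 [276. 163.]
 [235. 227.]
 [274. 227.]]
```

View pics/w7b.png

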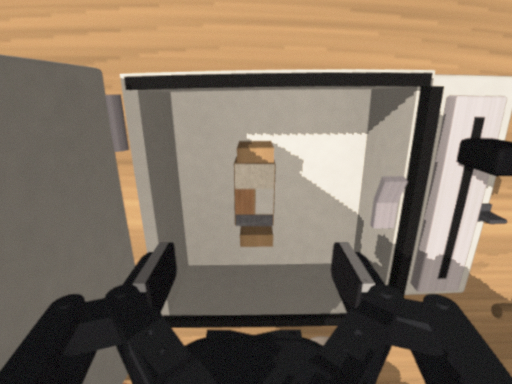

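Call:
step_arm --series '[[[0, 0, 0, 0, 0.01, -0.248, 0], [0, 0, 0, 0, 0.011, -0.248, 0.3], [0, 0, 0, 0, 0.01, -0.248, 0.6], [0, 0, 0, 0, 0.011, -0.248, 1], [0, 0, 0, 0, 0.01, -0.248, 1], [0, 0, 0, 0, 0.011, -0.248, 1], [0, 0, 0, 0, 0.01, -0.248, 1], [0, 0, 0, 0.087, -0.219, 0, 1], [0, 0, 0, 0.087, -0.219, 0, 1], [0, 0, 0, 0.087, -0.219, 0, 1], [0, 0, 0, 0.087, -0.219, 0, 1], [0, 0, 0, 0.087, -0.219, 0, 1]]]'

```text
clock: 18.4
eef_pos: [513.0, -268.6, 381.5]
tool_rot: [-3.141, -0.001, -3.107]
force: [1.0, -0.1, -0.1]
width: 0.2
gripper_force: 0.0
```

Call:
step_arm --series '[[[0, 0, 0, 0.088, -0.22, 0, 1], [0, 0, 0, 0, 0, 0, 1], [0, 0, 0, 0, 0, 0.25, 1], [0, 0, 0, 0, 0, 0.25, 1], [0, 0, 0, 0, 0, 0.24, 1], [0, 0, 0, 0, 0, 0, 1], [0, 0, 0, 0, 0, 0, 1]]]'

```text
clock: 19.1
eef_pos: [502.3, -300.1, 270.9]
tool_rot: [3.14, -0.0, -3.106]
force: [0.3, -0.4, 0.3]
width: 0.0
gripper_force: 0.0
```

```bash
python3 - <<'E'
from h import *
s=ctrl.read_state();print(s['eef_pos'],s['tool_rot'],s['force'],s['qpos'].round(2))
a=(D,0,D+.037)
rows([(503,-240,268,a,20),(503,-175,266,a,20),(504,-123,249,a,20),(505,-85,222,a,20),(506,-66,200,a,20)],1)
E
```

```text
[ 502.3332668  -300.08434722  270.88313698] [ 3.14040851e+00 -3.50893785e-04 -3.10627912e+00] [ 0.25115761 -0.39175481  0.28646574] [ 1.12  0.71 -1.1   1.64  0.66  1.22  1.48]
[[0,0,-0.001,-0.005,0.1,0.005,1],
[0.001,0,0,-0.005,0.1,0.005,1],
[0,0,-0.001,-0.004,0.1,0.005,1],
[0.001,0,0,-0.005,0.1,0.005,1],
[0,0,0,-0.004,0.108,0.003,1],
[0,0,0,-0.004,0.108,0.003,1],
[0,0,0,-0.004,0.109,0.003,1],
[0,0,0,-0.004,0.108,0.004,1],
[0,0,0,-0.006,0.115,0.038,1],
[0,0,0,-0.007,0.116,0.037,1],
[0,0,0,-0.006,0.115,0.038,1],
[0,0,0,-0.005,0.084,0.06,1],
[0,0,0,-0.006,0.085,0.06,1],
[0,0,0,-0.005,0.084,0.06,1],
[0,0,0,-0.006,0.063,0.073,1],
[0,0,0,-0.006,0.064,0.073,1]] 16
end [506.  -66.  200.1] [-3.141 -0.    -3.105]
```

Call:
step_arm --series '[[[0, 0, 0, -0.005, 0.1, 0.005, 1], [0, 0, 0, -0.005, 0.1, 0.005, 1], [0, 0, 0, -0.004, 0.1, 0.005, 1], [0, 0, 0, -0.005, 0.1, 0.005, 1], [0, 0, 0, -0.004, 0.08, 0.003, 1], [0, 0, 0, -0.004, 0.08, 0.003, 1]]]'

```text
clock: 19.7
eef_pos: [503.2, -215.7, 266.4]
tool_rot: [-3.141, -0.001, -3.107]
force: [0.5, -2.8, 0.8]
width: 0.0
gripper_force: 1.2
```

Call:
step_arm --series '[[[0, 0, 0, -0.004, 0.09, 0.003, 1], [0, 0, 0, -0.004, 0.09, 0.004, 1], [0, 0, 0, -0.004, 0.092, 0.004, 1], [0, 0, 0, -0.006, 0.1, 0.035, 1], [0, 0, 0, -0.007, 0.1, 0.035, 1], [0, 0, 0, -0.006, 0.1, 0.042, 1]]]'

```text
clock: 20.3
eef_pos: [504.7, -128.8, 247.5]
tool_rot: [3.14, -0.001, -3.107]
force: [0.5, -1.8, 0.3]
width: 0.1
gripper_force: 0.6
```

Call:
step_arm --series '[[[0, 0, 0, -0.005, 0.084, 0.06, 1], [0, 0, 0, -0.006, 0.085, 0.06, 1], [0, 0, 0, -0.005, 0.084, 0.06, 1], [0, 0, 0, -0.006, 0.07, 0.073, 1], [0, 0, 0, -0.006, 0.07, 0.073, 1], [0, 0, 0, 0, 0, 0, 1], [0, 0, 0, 0, 0, -0.1, 1], [0, 0, 0, 0, 0, -0.2, 1]]]'

```text
clock: 21.1
eef_pos: [506.0, -71.5, 244.1]
tool_rot: [3.14, -0.004, -3.107]
force: [0.5, -0.8, 0.9]
width: 0.1
gripper_force: 0.0
```

```bash
python3 - <<'E'
from h import *
s=ctrl.read_state();print(s['eef_pos'],s['force'])
a=(D,0,D+.037)
rows([(550,-60,320,a,40)],0)
E
```

```text
[506.00302752 -71.52212839 244.07281028] [ 0.4845756  -0.7648324   0.85355687]
[[0.001,-0.002,-0.001,-0.098,0.023,-0.169,0],
[0.001,-0.001,-0.001,-0.098,0.022,-0.169,0],
[0.001,-0.002,-0.001,-0.099,0.022,-0.169,0]] 3
end [550.1 -60.  320. ] [-3.141  0.    -3.104]
```

Call:
step_arm --series '[[[0, 0, 0, -0.098, 0.023, -0.1, 0], [0, 0, 0, -0.098, 0.022, -0.1, 0], [0, 0, 0, -0.099, 0.022, 0, 0], [0, 0, 0, -0.09, 0.022, 0, 0], [0, 0, 0, -0.05, 0.022, 0, 0], [0, 0, 0, 0, 0, 0, 0], [0, 0, 0, 0, 0, 0, 0], [0, 0, 0, 0, 0, 0, 0], [0, 0, 0, 0, 0, 0, 0], [0, 0, 0, 0, 0, 0, 0], [0, 0, 0, 0, 0, 0, 0], [0, 0, 0, 0, 0, 0, 0]]]'

```text
clock: 22.3
eef_pos: [571.6, -52.6, 273.8]
tool_rot: [3.141, -0.001, -3.107]
force: [0.5, -0.0, 0.6]
width: 85.4
gripper_force: 0.0
```

Call:
step_arm --series '[[[0, 0, 0, 0, 0, 0, 0], [0, 0, 0, 0, 0, 0, 0], [0, 0, 0, 0, 0, 0, 0], [0, 0, 0, 0, 0, 0, 0], [0, 0, 0, 0, 0, 0, 0], [0, 0, 0, 0, 0, 0, 0], [0, 0, 0, 0, 0, 0, 0]]]'

```text
clock: 23.0
eef_pos: [571.7, -52.6, 273.8]
tool_rot: [3.141, -0.001, -3.107]
force: [0.1, 0.6, -0.6]
width: 85.4
gripper_force: 0.0
```

```bash
python3 - <<'E'
from h import *
s=ctrl.read_state();print(s['eef_pos'],s['force'])
p=shot('wrist','w8.png')
for n in ['handle_grip','vent_top','mark_top']:
    for r in ctrl.recognise(p,n)[:2]: print(n,r,onz(p,[r['centre']],{'h':145,'v':105,'m':72}[n[0]]).round(1))
cv2.imwrite('pics/w8b.png',cv2.resize(cv2.imread('pics/w8.png'),(800,600),interpolation=cv2.INTER_CUBIC))
E
```

```text
[571.67322515 -52.55701805 273.81372718] [ 0.14030974  0.61016206 -0.56413749]
handle_grip {'centre': [259.6, 175.6], 'score': 0.91} [[567.3 -47.6 145. ]]
handle_grip {'centre': [269.2, 300.1], 'score': 0.67} [[724.1 -29.2 145. ]]
vent_top {'centre': [340.3, 126.4], 'score': 0.74} [[518.4  41.6 105. ]]
mark_top {'centre': [357.4, 170.2], 'score': 0.62} [[576.3  81.9  72. ]]
```

View pics/w8b.png

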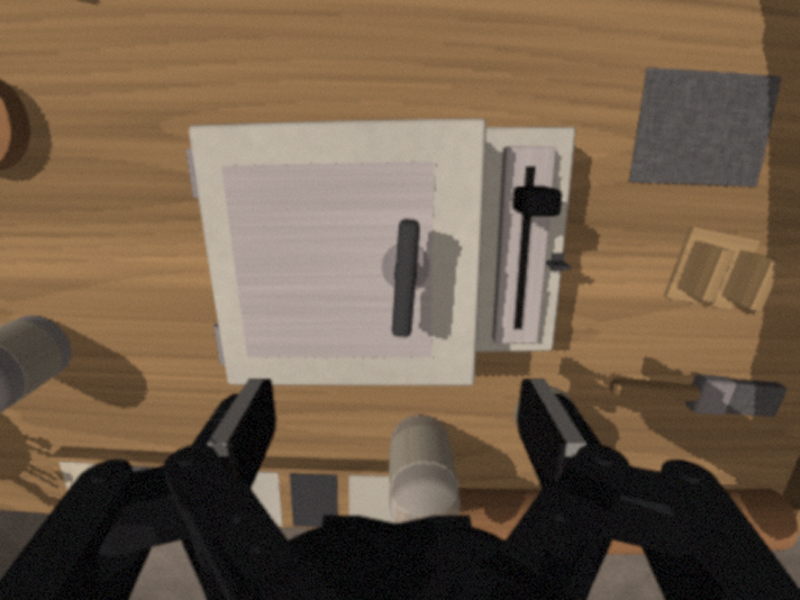

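```bash
python3 - <<'E'
from h import *
p=shot('wrist')
for z in (145,149):
  a=onz(p,np.array([(410,219),(401,336)])/1.5625,z);print(a.round(1),a.mean(0).round(1),np.arctan2(*(a[1]-a[0])[1::-1]),np.linalg.norm(a[1]-a[0]))
for s,uv in (('vent',[(515,187),(557,188),(560,203),(515,202),(537,195)]),): print(onz(p,np.array(uv)/1.5625,105).round(1))
print(onz(p,np.array([(546,264),(568,266)])/1.5625,72).round(1))
print('lid corners',onz(p,np.array([(190,127),(486,119),(473,384),(229,384)])/1.5625,103).round(1))
c=(569.5,-47.5); y=D-.07
rows([(*c,200,(D,0,y),35),(*c,142,(D,0,y),20)],0)
E
```

```text
[[531.  -46.4 145. ]
 [611.4 -48.9 145. ]] [571.2 -47.7 145. ] -0.03181429693803107 80.46208717873314
[[530.4 -46.5 149. ]
 [609.6 -49.1 149. ]] [570.  -47.8 149. ] -0.03181429693803116 79.27416667534229
[[511.6  28.6 105. ]
 [511.   58.9 105. ]
 [521.4  62.6 105. ]
 [522.1  29.9 105. ]
 [516.5  45.1 105. ]]
[[575.   71.2  72. ]
 [576.   90.   72. ]]
lid corners [[ 478.4 -199.3  103. ]
 [ 467.2    4.1  103. ]
 [ 671.8   13.8  103. ]
 [ 679.2 -189.5  103. ]]
[[0,0,0.044,0.004,0.011,0.164,0],
[0.001,0,0.045,0.005,0.011,0.164,0],
[0,-0.001,0.044,0.005,0.012,0.164,0],
[0,0,0,0,0,0.129,0],
[0,0,0,0,0,0.129,0],
[0,0,0,0,0,0.129,0]] 6
end [569.5 -47.5 142. ] [3.142 0.    3.072]
```

```bash
python3 - <<'E'
from h import *
c=(571,-47.6); y=D-.032
rows([(*c,200,(D,0,y),35),(*c,125,(D,0,y),19)],0)
E
```

```text
[[0,0,0.028,0.001,0.011,0.164,0],
[0.001,0,0.028,0.001,0.011,0.164,0],
[0,-0.001,0.029,0.002,0.011,0.164,0],
[0,0,0,0,0,0.125,0],
[0,0,0,0,0,0.125,0],
[0,0,0,0,0,0.125,0],
[0,0,0,0,0,0.125,0]] 7
end [571.  -47.6 125. ] [3.142 0.    3.109]
```

Call:
step_arm --series '[[[0, 0, 0.028, 0.001, 0.011, 0.164, 0], [0, 0, 0.028, 0.001, 0.011, 0.164, 0], [0, 0, 0.029, 0.002, 0.011, 0.164, 0], [0, 0, 0, 0, 0, 0.125, 0], [0, 0, 0, 0, 0, 0.125, 0], [0, 0, 0, 0, 0, 0.125, 0], [0, 0, 0, 0, 0, 0.125, 0], [0, 0, 0, 0, 0, 0, 0.5], [0, 0, 0, 0, 0, 0, 0.8], [0, 0, 0, 0, 0, 0, 1], [0, 0, 0, 0, 0, 0, 1], [0, 0, 0, 0, 0, 0, 1]]]'

```text
clock: 24.45
eef_pos: [571.5, -46.3, 126.0]
tool_rot: [3.139, 0.001, 3.109]
force: [-1.0, -1.3, -0.7]
width: 12.8
gripper_force: 59.2
```

Call:
step_arm --series '[[[0, 0, 0, 0, 0, 0, 1], [0, 0, 0, 0, 0, 0, 1], [0, 0, 0, 0, 0, 0, 1]]]'

```text
clock: 24.75
eef_pos: [571.5, -46.4, 125.6]
tool_rot: [3.139, 0.001, 3.11]
force: [0.3, 3.8, 2.4]
width: 12.8
gripper_force: 59.4
```

Call:
step_arm --series '[[[0, 0, 0.12, 0, 0, 0, 1], [0, 0, 0.12, 0, 0, 0.001, 1], [0, 0, 0.12, 0, 0, 0.002, 1], [0, 0, 0.12, 0, 0, 0.002, 1], [0, 0, 0.12, 0, 0, 0.002, 1], [0, 0, 0.12, 0, 0, 0.002, 1], [0, 0, 0.12, 0, 0, 0.002, 1], [0, 0, 0.12, 0, 0, 0.002, 1]]]'

```text
clock: 25.55
eef_pos: [571.3, -46.4, 124.3]
tool_rot: [3.14, -0.001, 2.352]
force: [-1.9, 3.2, 10.3]
width: 12.8
gripper_force: 59.6
```

```bash
python3 - <<'E'
from h import *
s=ctrl.read_state();print(s['torque'],s['qpos'].round(2))
E
```

```text
[0.79774522 0.61843339 0.11329542] [ 0.48  0.76 -0.72  1.82  0.67  0.82  0.2 ]
```

Call:
step_arm --series '[[[0, 0, 0.12, 0, 0, 0, 1], [0, 0, 0.12, 0, 0, 0, 1], [0, 0, 0.12, 0, 0, 0, 1], [0, 0, 0.12, 0, 0, 0, 1], [0, 0, 0.12, 0, 0, 0, 1], [0, 0, 0.12, 0, 0, 0, 1], [0, 0, 0, 0, 0, 0, 1]]]'

```text
clock: 26.25
eef_pos: [570.9, -45.9, 122.9]
tool_rot: [-3.142, -0.002, 1.791]
force: [1.2, 4.4, -2.0]
width: 12.6
gripper_force: 58.8
```

```bash
python3 - <<'E'
from h import *
s=ctrl.read_state();print(s['torque'],s['tool_rot'],s['force'])
E
```

```text
[ 1.01130823 -0.21806622 -0.11020838] [-3.14156004e+00 -2.35080290e-03  1.79070802e+00] [ 1.18179388  4.36055554 -1.99704498]
```

Call:
step_arm --series '[[[0, 0, 0.1, 0, 0, 0.003, 1], [0, 0, 0.1, 0, 0, 0.003, 1], [0, 0, 0.08, 0, 0, 0.003, 1], [0, 0, 0.05, 0, 0, 0.002, 1], [0, 0, 0.03, 0, 0, 0, 1], [0, 0, 0, 0, 0, 0, 1], [0, 0, 0, 0, 0, 0, 1]]]'

```text
clock: 26.95
eef_pos: [571.0, -45.9, 122.6]
tool_rot: [3.142, -0.0, 1.516]
force: [-2.4, 4.4, 10.4]
width: 13.1
gripper_force: 81.3
```

```bash
python3 - <<'E'
from h import *
s=ctrl.read_state();print(s['torque'],s['tool_rot'],s['force'])
E
```

```text
[0.93095668 0.62196073 1.59616721] [ 3.14151382e+00 -4.92070370e-04  1.51649242e+00] [-2.40990697  4.42061263 10.40324099]
```

```bash
python3 - <<'E'
from h import *
y=D/2+.04
rows([(571,-46,200,(D,0,1.516),28),(535,40,220,(D,0,y),40)],0)
E
```

```text
[[0,0,0,0,0,-0.172,0],
[0,0,0,0,0,-0.172,0],
[0,-0.001,0.001,0,0,-0.172,0],
[0,0,-0.04,0.186,-0.09,-0.044,0],
[0,0,-0.041,0.189,-0.085,-0.045,0],
[0,0,-0.04,0.192,-0.078,-0.044,0]] 6
end [535.  40. 220.] [3.142 0.    1.611]
```

Call:
step_arm --series '[[[0, 0, 0, 0, 0, 0, 0.5], [0, 0, 0, 0, 0, 0, 0], [0, 0, 0, 0, 0, 0, 0], [0, 0, 0, 0, 0, 0, 0], [0, 0, 0, 0, 0, -0.172, 0], [0, 0, 0, 0, 0, -0.172, 0], [0, 0, 0, 0, 0, -0.172, 0], [0, 0, -0.04, 0.186, -0.09, -0.044, 0], [0, 0, -0.041, 0.189, -0.085, -0.045, 0], [0, 0, -0.04, 0.192, -0.078, -0.044, 0], [0, 0, 0, 0, 0, 0, 0], [0, 0, 0, 0, 0, 0, 0]]]'

```text
clock: 28.15
eef_pos: [535.7, 38.7, 219.0]
tool_rot: [-3.141, -0.0, 1.603]
force: [0.0, -0.7, 0.8]
width: 85.6
gripper_force: 0.0
```

```bash
python3 - <<'E'
from h import *
s=ctrl.read_state();print(s['eef_pos'],s['tool_rot'],s['force'])
p=shot('wrist','w9.png')
for n in ['vent_top','mark_top','handle_grip']:
    for r in ctrl.recognise(p,n)[:2]: print(n,r,onz(p,[r['centre']],{'h':143,'v':105,'m':72}[n[0]]).round(1))
cv2.imwrite('pics/w9b.png',cv2.resize(cv2.imread('pics/w9.png')[140:,130:430],(738,600),interpolation=cv2.INTER_CUBIC))
E
```

```text
[535.69704257  38.68880397 218.99966126] [-3.14118780e+00 -1.68503979e-04  1.60335557e+00] [ 0.00100003 -0.68285703  0.76023342]
vent_top {'centre': [237.2, 164.4], 'score': 0.78} [[520.7  57.5 105. ]]
vent_top {'centre': [456.1, 104.3], 'score': 0.68} [[720.5 121.4 105. ]]
mark_top {'centre': [293.8, 129.0], 'score': 0.51} [[577.  89.  72.]]
mark_top {'centre': [270.5, 261.0], 'score': 0.24} [[561.3 -70.2  72. ]]
handle_grip {'centre': [287.6, 276.0], 'score': 0.66} [[571.6 -39.6 143. ]]
```

View pics/w9b.png

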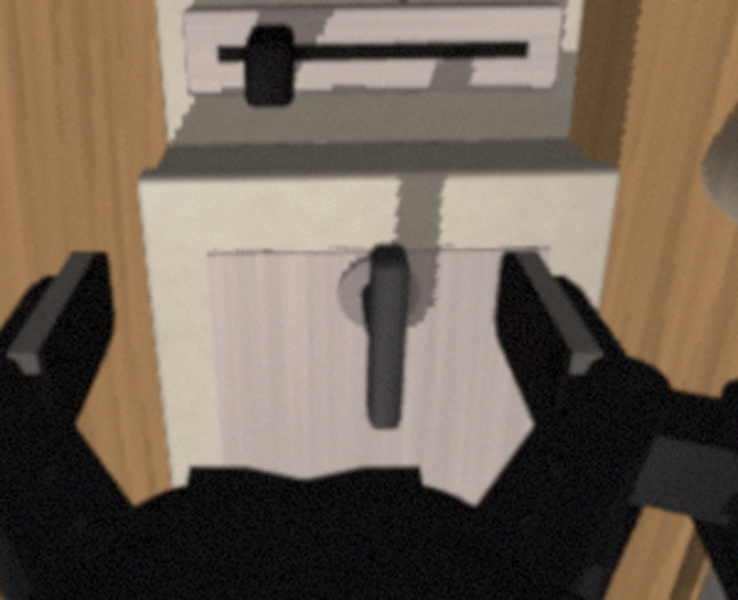

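```bash
python3 - <<'E'
from h import *
y=D/2+.04
rows([(521,53,150,(D,0,y),35),(521,53,80,(D,0,y),18)],0)
E
```

```text
[[-0.001,0,-0.005,0.036,-0.032,0.152,0],
[0,0,-0.004,0.036,-0.032,0.152,0],
[-0.001,0,-0.005,0.037,-0.032,0.152,0],
[0,0,0,0,0,0.117,0],
[0,0,0,0,0,0.117,0],
[0,0,0,0,0,0.116,0],
[0,0,0,0,0,0.117,0]] 7
end [521.  53.  80.] [ 3.141 -0.     1.611]
```

Call:
step_arm --series '[[[0, 0, -0.005, 0.036, -0.032, 0.152, 0], [0, 0, -0.004, 0.036, -0.032, 0.152, 0], [0, 0, -0.005, 0.037, -0.032, 0.152, 0], [0, 0, 0, 0, 0, 0.117, 0], [0, 0, 0, 0, 0, 0.117, 0], [0, 0, 0, 0, 0, 0.116, 0], [0, 0, 0, 0, 0, 0.117, 0], [0, 0, 0, 0, 0, 0, 0.4], [0, 0, 0, 0, 0, 0, 0.7], [0, 0, 0, 0, 0, 0, 1], [0, 0, 0, 0, 0, 0, 1], [0, 0, 0, 0, 0, 0, 1]]]'

```text
clock: 29.55
eef_pos: [521.4, 54.5, 81.4]
tool_rot: [3.14, -0.001, 1.613]
force: [-0.0, -0.4, 1.4]
width: 18.9
gripper_force: 58.5
```

Call:
step_arm --series '[[[0, 0, 0, 0, 0, 0, 1], [0, 0, 0, 0, 0, 0, 1]]]'

```text
clock: 29.75
eef_pos: [521.4, 54.5, 81.4]
tool_rot: [3.14, -0.001, 1.613]
force: [-0.4, -0.1, 5.3]
width: 19.1
gripper_force: 58.9
```

```bash
python3 - <<'E'
from h import *
s=ctrl.read_state();print(s['eef_pos'],s['tool_rot'],s['force'])
x,yy,z=s['eef_pos']
p=shot('wrist','w10.png')
for n in ['vent_top','mark_top']:
    for r in ctrl.recognise(p,n)[:2]: print(n,r,onz(p,[r['centre']],{'v':105,'m':72}[n[0]]).round(1))
rows([(x+52,yy+52*.04,z,(D,0,D/2+.04),10)],1)
E
```

```text
[521.36394671  54.5185499   81.38521651] [ 3.14044504e+00 -5.26380460e-04  1.61339862e+00] [-0.42558257 -0.0667848   5.34352191]
vent_top {'centre': [251.0, 253.0], 'score': 0.63} [[520.8  62.  105. ]]
mark_top {'centre': [342.8, 183.3], 'score': 0.69} [[572.9  90.1  72. ]]
mark_top {'centre': [332.3, 225.5], 'score': 0.39} [[570.4  62.8  72. ]]
[[0,0,0.001,0,0.058,0,1],
[0,0,0,0,0.058,0,1],
[0,0,0.001,0,0.058,0,1],
[0,0,0,0,0.058,0,1],
[0.001,0,0.001,0,0.058,0,1],
[0,-0.001,0,-0.001,0.057,0,1]] 6
end [573.3  56.6  81.4] [3.141 0.    1.611]
```

Call:
step_arm --series '[[[0, 0, 0, 0, 0.058, 0, 1], [0, 0, 0, 0, 0.058, 0, 1], [0, 0, 0, 0, 0.058, 0, 1], [0, 0, 0, 0, 0.058, 0, 1], [0, 0, 0, 0, 0.058, 0, 1], [0, 0, 0, 0, 0.05, 0, 1], [0, 0, 0, 0, 0, 0, 1], [0, 0, 0, 0, 0, 0, 1], [0, 0, 0, 0, 0, 0, 1]]]'

```text
clock: 30.8
eef_pos: [573.0, 57.1, 81.4]
tool_rot: [3.139, -0.001, 1.613]
force: [1.3, -0.8, 5.4]
width: 18.9
gripper_force: 59.1
```

```bash
python3 - <<'E'
from h import *
s=ctrl.read_state();print(s['eef_pos'],s['tool_rot'],s['force'],s['width'])
p=shot('wrist','w11.png')
for n in ['vent_top','mark_top']:
    for r in ctrl.recognise(p,n)[:2]: print(n,r,onz(p,[r['centre']],{'v':105,'m':72}[n[0]]).round(1))
# expected pixel of marker top if level with TCP, +31 in y
R=Ro.from_euler('xyz',s['tool_rot']);e=s['eef_pos']
q=np.array([e[0],e[1],72])+R.apply([[31,0,0],[31,2,0],[31,-2,0],[23,0,0],[39,0,0]])
print(proj(p,q).round(1))
u,v=proj(p,q)[0].astype(int)
g=cv2.cvtColor(p['img'],cv2.COLOR_RGB2GRAY)
for r in range(v-10,v+14,3): print(r,g[r,u-20:u+21].tolist())
print('cols from',u-20)
S=ctrl.get_image('scene')
E
```

```text
[572.99778427  57.10880394  81.39069336] [ 3.13904696e+00 -1.40719146e-03  1.61344762e+00] [ 1.34343906 -0.81922333  5.42115513] 18.878441724284965
vent_top {'centre': [251.3, 254.4], 'score': 0.72} [[572.6  63.8 105. ]]
mark_top {'centre': [261.1, 181.1], 'score': 0.63} [[577.   91.9  72. ]]
[[251.6 187.1]
 [255.1 187.1]
 [248.2 187.1]
 [251.6 199.9]
 [251.6 173.8]]
177 [231, 232, 230, 233, 231, 231, 231, 232, 233, 232, 233, 233, 234, 233, 233, 232, 225, 186, 102, 57, 58, 59, 56, 51, 54, 53, 50, 38, 34, 38, 35, 35, 38, 46, 48, 53, 53, 54, 55, 55, 54]
180 [232, 234, 233, 234, 232, 232, 232, 232, 233, 233, 234, 234, 233, 235, 235, 233, 225, 191, 106, 55, 52, 53, 50, 51, 53, 50, 49, 41, 43, 43, 52, 51, 46, 48, 54, 54, 54, 55, 51, 55, 55]
183 [164, 163, 162, 164, 161, 164, 165, 163, 164, 164, 167, 164, 165, 163, 165, 165, 163, 147, 90, 56, 54, 50, 53, 56, 55, 54, 51, 40, 43, 47, 48, 55, 52, 51, 49, 55, 54, 54, 56, 55, 55]
186 [154, 151, 152, 153, 151, 153, 151, 151, 154, 154, 151, 153, 153, 153, 152, 154, 153, 145, 128, 122, 123, 123, 125, 123, 125, 123, 108, 70, 44, 47, 54, 51, 56, 71,
[... 160 characters left out ...]
 155, 149, 129, 76, 45, 47, 52, 54, 55, 81, 123, 148, 151, 151, 151, 151, 151]
192 [151, 150, 151, 151, 152, 152, 155, 149, 149, 152, 153, 148, 151, 151, 152, 154, 151, 152, 154, 152, 151, 155, 151, 152, 150, 147, 134, 77, 47, 48, 54, 57, 58, 79, 122, 145, 150, 150, 152, 152, 152]
195 [149, 149, 151, 152, 151, 153, 150, 151, 150, 150, 150, 152, 152, 151, 150, 151, 150, 151, 152, 148, 150, 152, 151, 152, 152, 151, 130, 85, 49, 51, 55, 55, 58, 80, 122, 146, 151, 150, 154, 154, 157]
198 [131, 126, 125, 125, 126, 127, 126, 124, 126, 127, 126, 127, 123, 127, 125, 126, 126, 128, 123, 127, 125, 123, 123, 124, 126, 124, 109, 76, 52, 50, 52, 56, 57, 73, 99, 117, 122, 124, 125, 121, 124]
cols from 231
```

Call:
step_arm --series '[[[0, 0, 0, 0, 0.018, 0, 1], [0, 0, 0, 0, 0.018, 0, 1], [0, 0, 0, 0, 0, 0, 1], [0, 0, 0, 0, 0, 0, 1], [0, 0, 0, 0, 0, 0, 1]]]'

```text
clock: 31.5
eef_pos: [577.5, 57.3, 81.4]
tool_rot: [3.14, -0.001, 1.614]
force: [-0.7, -0.5, 6.7]
width: 19.4
gripper_force: 59.4
```

```bash
cat > m.py <<'E'
from h import *
s=ctrl.read_state();print(s['eef_pos'],s['tool_rot'],s['force'],s['width'])
p=shot('wrist')
R=Ro.from_euler('xyz',s['tool_rot']);e=s['eef_pos']
print('level px',proj(p,np.array([e[0],e[1],72])+R.apply([[31,0,0]])), [r['centre'] for r in ctrl.recognise(p,'vent_top')[:1]])
g=cv2.cvtColor(p['img'],cv2.COLOR_RGB2GRAY)
for r in (189,192,195): 
    c=np.where(g[r,225:285]<100)[0]+225; print(r,c)
E
python3 m.py
```

```text
[577.54803917  57.32302226  81.40906218] [ 3.14048147e+00 -1.07288981e-03  1.61354031e+00] [-0.72001153 -0.54195227  6.73969016] 19.35815305216794
level px [[251.63754617 187.07430089]] [[252.4, 251.8]]
189 [251 252 253 254 255 256 257]
192 [251 252 253 254 255 256 257]
195 [251 252 253 254 255 256 257]
```

Call:
step_arm --series '[[[0, 0, 0, 0, 0, 0, 0.5], [0, 0, 0, 0, 0, 0, 0], [0, 0, 0, 0, 0, 0, 0], [0, 0, 0, 0, 0, 0, 0], [0, 0, 0, 0, 0, -0.15, 0], [0, 0, 0, 0, 0, -0.2, 0], [0, 0, 0, 0, 0, -0.2, 0], [0, 0, 0, -0.1, 0, -0.1, 0], [0, 0, 0, 0, 0, 0, 0], [0, 0, 0, 0, 0, 0, 0], [0, 0, 0, 0, 0, 0, 0]]]'

```text
clock: 32.7
eef_pos: [576.8, 42.3, 176.7]
tool_rot: [-3.139, -0.001, 1.614]
force: [-0.6, -0.1, 0.1]
width: 85.4
gripper_force: 0.0
```

```bash
python3 - <<'E'
from h import *
s=ctrl.read_state();print(s['eef_pos'],s['tool_rot'])
p=shot('wrist','w12.png')
for n in ['vent_top','mark_top']:
    for r in ctrl.recognise(p,n)[:1]: print(n,r,onz(p,[r['centre']],{'v':105,'m':72}[n[0]]).round(1))
# box frame axis through x=576.5..: project verticals
c=np.array([577,56.0,0]); 
ex=np.array([np.cos(.04),np.sin(.04),0]);ey=np.array([-np.sin(.04),np.cos(.04),0])
V=proj(p,[c+a*ex+b*ey+[0,0,105] for a in(-10,10) for b in(-14,14)]);M=proj(p,[c+a*ex+b*ey+[0,0,72] for a in(-2,2) for b in(23,39)])
print('pred vent top',V.round(1).tolist(),'mark',M.round(1).tolist())
g=cv2.cvtColor(p['img'],cv2.COLOR_RGB2GRAY)
u=int(V[:,0].mean());lo=int(M[:,1].min())-8;hi=int(V[:,1].max())+12
for r in range(lo,hi,3): print(r,u-25,' '.join('%d'%x for x in g[r,u-25:u+26]))
E
```

```text
[576.81414288  42.31894932 176.7095274 ] [-3.13880151e+00 -1.22599331e-03  1.61368096e+00]
vent_top {'centre': [405.9, 20.1], 'score': 0.72} [[678.7 180.7 105. ]]
mark_top {'centre': [256.6, 140.4], 'score': 0.46} [[578.6  86.1  72. ]]
pred vent top [[241.2, 199.4], [240.8, 166.6], [265.3, 199.5], [265.8, 166.7]] mark [[251.2, 148.1], [251.2, 130.2], [255.7, 148.1], [255.8, 130.2]]
122 228 70 76 73 77 75 78 76 78 74 75 76 76 75 78 75 75 75 75 77 76 79 83 81 85 83 83 78 76 74 79 77 82 88 90 84 86 90 86 87 85 88 89 90 89 91 90 91 93 92 94 92
125 228 79 79 78 81 82 85 80 80 79 81 83 78 82 81 80 83 80 83 85 81 80 82 83 81 82 79 83 82 83 79 80 81 83 82 85 79 84 83 84 81 82 83 80 84 81 82 80 84 82 82 84
128 228 88 87 88 89 88 86 88 88 88 89 91 90 88 90 90 91 91 90 91 88 84 86 82 88 86 86 89 84 84 86 85 86 88 86 88 84 87 93 91 88 91 91 90 88 88 91 90 90 91 92 92
131 228 166 166 164 167 168 169 168 166 171 168 169 170 172 171 171 172 171 174 161 123 84 70 72 73 73 67 50 45 43 48 50 50 55 56 53 77 105 121 122 120 122 120 123 124 121 124 123 122 123 120 124
134 228 198 202 198 196 198 199 199 
[... 4240 characters left out ...]
 101 104 115 116 121 122 122 119 119 121 122 121 120 118 117 119
203 228 121 118 117 118 118 115 117 117 118 121 121 117 118 121 121 118 121 120 122 122 118 121 119 119 119 119 118 120 117 115 120 119 120 120 124 118 120 122 122 120 120 118 119 120 123 120 121 120 119 117 114
206 228 118 118 117 113 121 119 117 118 119 117 119 117 118 117 116 117 118 120 120 118 116 119 118 119 119 121 116 120 122 119 117 119 119 118 119 119 122 121 122 121 120 118 119 119 118 120 120 118 121 117 118
209 228 118 116 119 117 119 118 119 121 117 116 121 119 118 118 116 117 119 121 119 117 119 116 119 118 120 118 120 120 121 120 120 119 118 119 117 119 121 118 120 125 121 116 120 119 119 119 122 118 120 119 122
```

```bash
python3 -c "
from cell import ctrl
print(ctrl.finish_job())"
```

```text
the job is handed in; nothing more can be done
None
```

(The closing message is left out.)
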